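Hold a light probe centred through the guide bore over the power sensor

TASK

Grip the orange handle of the light probe gently (no more than 60 N on each finger), lift the probe off its rest and lower its rod straight down through the bore of the blue guide bridge until the tip is about 10 mm above the power sensor, upright and centred in the bore. Touch neither the guide stand nor the sensor, with the probe or with the gripper, and leave the other things on the table alone. Finish holding the probe still there in the gripper, as for taking a reading: do not let go.

Things in the scene. Friction and masses are not known exactly. Their poses are not given: they have to be found in the camera images.
- probe: loose light probe hanging upright (z up). Origin: centre of its rod's lower end (tip). From the tip up: steel rod 10 mm thick, 100 mm long; collar 34 mm across from 100 to 106 mm; orange square handle 26 x 26 mm (faces along the probe's x and y) from 106 to 166 mm: grip it at mid height. 0.1 to 0.21 kg. The handle is a thin shell: grip 20 to 40 N, at most 60 N on each finger
- rest: fixed black fork on a steel post, in which the probe hangs at the start. Origin: on the table under the probe's axis. Fork top 115 mm high, 42 mm wide (y), reaching 24 mm before and 50 mm behind the origin (x); slot 16 mm wide, open to -x, post on the +x side. The probe's collar lies on it, its tip 15 mm above the table, its x and y along the rest's. Base plate 80 x 90 x 10 mm
- guide_stand: fixed stand. Origin: on the table under the bore's axis, z up. Base plate 100 (x) x 120 (y) x 8 mm; two pillars 12 mm thick at y = +-48 mm; blue bridge plate 56 (x) x 120 (y) mm from 78 to 90 mm above the table, screw heads on it up to 94 mm; vertical through bore of 22 mm diameter in its middle
- bore (a point): centre of the bore's mouth, on top of the bridge, 90 mm above the table; the bore runs straight down 12 mm
- sensor_face (a point): point on the bore's axis level with the top of the black round power sensor, 23 mm above the table (67 mm below the bore's mouth). The sensor puck, 41 mm across and 15 mm high, is fixed on the stand's base, centred under the bore
- marker: felt marker with blue cap, 14 x 133 x 15 mm, lying; loose bystander, origin under its middle, to be left alone
- filter_cube: black cube with a green round window, 41 x 38 x 43 mm; loose bystander, origin under its middle, to be left alone
- mirror_mount: black square mirror mount, 41 x 48 x 48 mm; loose bystander, origin under its middle, to be left alone
- objective_c: silvery microscope objective, 36 mm across, 62 mm tall; loose bystander, origin under its middle, to be left alone
- oil_bottle: small white bottle with black cap, 28 mm across, 66 mm tall; loose bystander, origin under its middle, to be left alone
- alu_block: silvery block with two holes, 30 x 45 x 30 mm; loose bystander, origin under its middle, to be left alone
- probe_handle (a point): middle of the probe's handle, on the probe's axis, 136 mm above its tip
Mind the look-alikes: they are no part of the job. What is meant by the probe is not pink, and is the larger of those in its own colour.

How it is judged:
By the outcome, as a careful person would: the job done as asked, in the order asked, and still so for the second after the job is handed in, while the arm keeps its last pose, push and grip.
It also fails if it takes over 51 s, if anything falls off the work surface, if the arm or the gripper's body presses on something with over 40 N, if the wrist force passes 120 N, or if a joint passes its speed limit or range.

ROBOT

A 6-joint arm with a two-finger parallel gripper is mounted at the origin on a cart in front of the work surface, level with it; the furniture and walls round the work are solid. World frame = base frame: x ahead of the robot, y to its left, z up, the work surface at z = 0. Lengths are in mm, angles in degrees, forces in N, time in s.
With the tool pointing down it reaches from about 300 to 850 mm from the base axis. Payload 4.2 kg.
Tool frame: the origin (TCP) lies at the very end of the fingers, on their centre line; the grasp point (between the pads) lies 19 mm behind it; z points along the fingers, y is the line along which they close (so a half turn about z gives the same grasp; the last joint's range is limited). The gripper opens to 91 mm and grips with 3 to 60 N. Pads are 32 mm wide; open, the fingers measure 118 mm over their backs; the gripper's body (76 mm by 178 mm) begins 60 mm behind the grasp point.
Start: joints at [-73.339, 18.312, 89.639, -0, 72.044, -1.146], TCP at [175.851, -547.469, 190.976] pointing down, gripper open.
Joint ranges: [-177.97, 177.97], [-48.28, 115.42], [12.27, 149.76], [-77.06, 257.06], [2.81, 150.46], [-146.56, 146.56]. Speed limits (degrees/s): [147.25, 147.25, 180, 180, 180, 180].

INTERFACE

Orientations are given as [roll, pitch, yaw] about the fixed x, y, z axes, in that order (R = Rz(yaw) Ry(pitch) Rx(roll)).
In Python, from workcell import * gives the robot as it stands.
- The arm moves only by the tool move_arm, never from a script. Its argument "motion" is a list of rows, each a list of 3 entries, a list of its own where there are three numbers: the finger opening in mm, from 0 to 91.2, then the shift along the world's x, y, z in units of 25 mm (1.0 is 25 mm), then the turn, a rotation vector about the world's x, y, z in units of 4 degrees (1.0 is 4 degrees). In form: [[grip, [x, y, z], [ax, ay, az]], ...]. A call has 1 to 20 rows; each row shifts and turns the commanded pose from where the row before left it; what a row does not reach is not made up. A row lasts 1/12 s, in which the tool goes at most 41.7 mm and 7.16 degrees, less where a joint would pass 70% of its speed; a pose out of reach is approached as far as the arm can. A call with a number of a shift or a turn outside -1 to 1 is refused whole. A call with a gripper value outside its range is refused whole. The fingers move at their own pace and stop on an object; "grip_force" is the grip in N (left out, the last holds). Time passes only in rows, so rows that do not move let the fingers close. It gives the time, the measured TCP pose, the force, the opening and the grip force at its end, in the units of the state.
- state(): the state, without advancing time (a new reading comes with each control period).
- grab_frame(name): name is "side" or "top"; returns the picture (420x560x3 uint8, blue, green, red); there is no depth.
- camera_info(name): a dict with "fx", "fy", "cx", "cy" (pixels), "rvec" (rotation vector, rad) and "tvec" (3), from world to camera coordinates, as OpenCV has them. Camera axes: x right, y down, z forward; pixel columns grow to the right and rows downward; lengths in mm; the calibration is good to about 2 mm. A picture is of the moment at which its call begins. camera_info takes no time and is no camera call.
- job_done(): hands the job in; it is judged then, once.
The state is a dict: "time_s": time; "qpos": joint angles; "qvel": joint speeds; "effort": joint torques, N m; "ee_pos": TCP position; "ee_rot": TCP orientation; "force": force on the tool from outside, world axes, zero at the start; "torque": the same for the moment, N m; "gripper_width": finger opening in mm; "gripper_force": force on a finger pad.
Only numpy, scipy, OpenCV 4.12 (cv2) and the standard library are available. Lean on these libraries where they do the work, as an engineer would, in place of code of your own. Each camera call takes 0.05 s, during which the arm holds its last target. There are 200 camera calls.

## Working session

There is one attempt and no reset: what is moved stays moved. The work goes in short steps, Python scripts to look and compute and a tool call to move; the robot and the scene stay as the last step left them, time stands still between calls to the robot, and variables do not carry over. Pictures are saved under pics/ and viewed, at most 10 in all, crops included, and the job is handed in when it is done.

Besides the shell and the picture viewer there is one more tool, called after "Request:" by a JSON object that holds its "name" and its "arguments". move_arm: Moves the arm, as the interface text tells. Shifts and turns lie within -1 to 1; 1 stands for 25 mm of shift or 4 degrees of turn. Its arguments: {"type":"object","properties":{"motion":{"type":"array","items":{"type":"array"}},"grip_force":{"type":"number"}},"required":["motion"]}

```bash
mkdir -p pics; python3 - <<'E'
from workcell import *
import cv2
for n in("side","top"):
    cv2.imwrite(f"pics/{n}0.png",grab_frame(n)); print(n,camera_info(n))
s=state();print(s["ee_pos"],s["ee_rot"],s["time_s"],s["gripper_width"])
E
```

```text
side {'fx': 473.3094286371452, 'fy': 473.3094286371452, 'cx': 279.1156755881485, 'cy': 208.87285260656054, 'rvec': array([ 1.91014516, -0.45389543,  0.34588565]), 'tvec': array([-613.90477232,  179.85940566,  732.08975707])}
top {'fx': 423.36496934319996, 'fy': 423.36496934319996, 'cx': 271.64846142752043, 'cy': 206.781844885214, 'rvec': array([ 2.15680449, -2.18270468,  0.15947954]), 'tvec': array([-114.20397381,  639.45922483,  948.23305841])}
[ 175.70139795 -547.02703404  190.2181434 ] [-1.79913004e+02  6.31516449e-04  1.78079808e+01] 0.1 91.2153920935956
```

View pics/side0.png

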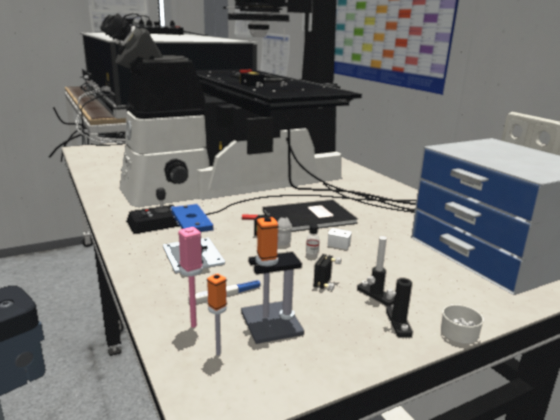

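View pics/top0.png

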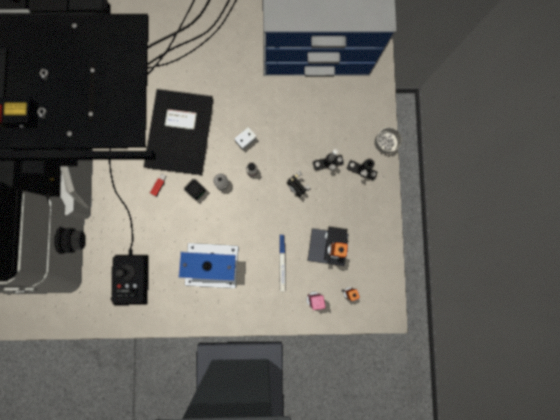

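Side view: the large orange handle hangs in the black fork at about (267,240), with the pink and small orange look-alikes to its left; the blue bridge is at (192,218). Top view: handle at (341,250), bore at (208,266). Next I measure them.

```bash
cat > h.py <<'E'
import cv2, numpy as np
from workcell import *
def cam(n):
    c=camera_info(n); R=cv2.Rodrigues(c["rvec"])[0]; t=np.array(c["tvec"])
    K=np.array([[c["fx"],0,c["cx"]],[0,c["fy"],c["cy"]],[0,0,1.]]); return K,R,t
def plane(n,uv,z):
    K,R,t=cam(n); d=R.T@np.linalg.inv(K)@np.array([*uv,1.]); o=-R.T@t; return o+d*(z-o[2])/d[2]
def tri(a,b):
    P=[K@np.c_[R,t] for K,R,t in (cam("side"),cam("top"))]
    X=cv2.triangulatePoints(P[0],P[1],np.array(a,float).reshape(2,1),np.array(b,float).reshape(2,1)).ravel(); return X[:3]/X[3]
def proj(n,p):
    K,R,t=cam(n); q=K@(R@np.array(p,float)+t); return q[:2]/q[2]
def blobs(img,lo,hi,amin=25):
    m=cv2.inRange(cv2.cvtColor(img,cv2.COLOR_BGR2HSV),lo,hi)
    cs=cv2.findContours(m,cv2.RETR_CCOMP,cv2.CHAIN_APPROX_NONE)
    return m,[c for c in cs[0] if cv2.contourArea(c)>amin]
OR=((4,150,70),(18,255,255)); BL=((100,120,40),(125,255,255))
E
python3 - <<'E'
from h import *
np.set_printoptions(precision=1,suppress=True)
for n in("side","top"):
    im=grab_frame(n)
    for nm,r in(("or",OR),("bl",BL)):
        m,cs=blobs(im,*r)
        for c in cs:
            M=cv2.moments(c); x,y=M['m10']/M['m00'],M['m01']/M['m00']
            if x<380 and y>150: print(n,nm,cv2.contourArea(c),round(x,1),round(y,1),cv2.boundingRect(c),cv2.minAreaRect(c))
    K,R,t=cam(n); print("campos",-R.T@t)
    crops={"side":[(230,205,90,150),(155,190,90,90)],"top":[(300,215,60,60),(170,235,75,60)]}[n]
    ims=[cv2.resize(im[y:y+h,x:x+w],(400,int(h*400/w)),interpolation=cv2.INTER_CUBIC)[:590] for x,y,w,h in crops]
    H=max(i.shape[0] for i in ims); ims=[cv2.copyMakeBorder(i,0,H-i.shape[0],0,0,0) for i in ims]
    cv2.imwrite(f"pics/{n}c.png",np.hstack(ims))
print(tri((267,240),(341,250)),plane("top",(208,266),90))
E
```

```text
side or 465.0 216.4 291.7 (208, 275, 18, 34) ((216.5, 291.5), (33.0, 17.0), 90.0)
side or 709.0 266.8 237.9 (257, 217, 20, 43) ((266.5, 238.0), (42.0, 19.0), 90.0)
side bl 89.5 248.1 285.7 (239, 282, 20, 9) ((248.5294647216797, 285.61767578125), (5.820855140686035, 20.130456924438477), 75.96376037597656)
side bl 630.0 191.3 217.2 (172, 205, 40, 26) ((191.5, 217.5), (25.0, 39.0), 90.0)
campos [ 246.2 -824.3  452.9]
top or 76.0 352.4 294.5 (347, 290, 12, 10) ((352.29998779296875, 294.4000244140625), (9.803058624267578, 9.803059577941895), 71.56504821777344)
top or 171.0 339.2 249.1 (332, 242, 15, 16) ((339.0, 249.5), (15.0, 14.0), 90.0)
top bl 1213.0 207.2 266.1 (180, 253, 55, 27) ((207.06155395507812, 265.8923034667969), (53.9168586730957, 24.406808853149414), 3.1798300743103027)
top bl 52.5 206.9 265.8 (203, 262, 9, 9) ((207.0, 266.0), (8.0, 8.0), 0.0)
campos [ 517.7  -96.8 1021.6]
[ 533.  -259.8  152.6] [503.8  19.5  90. ]
```

View pics/sidec.png

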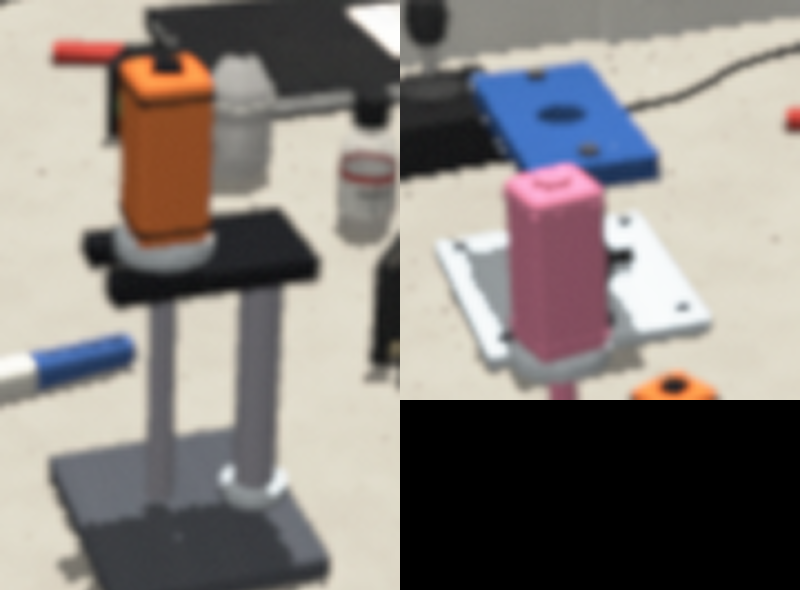

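View pics/topc.png

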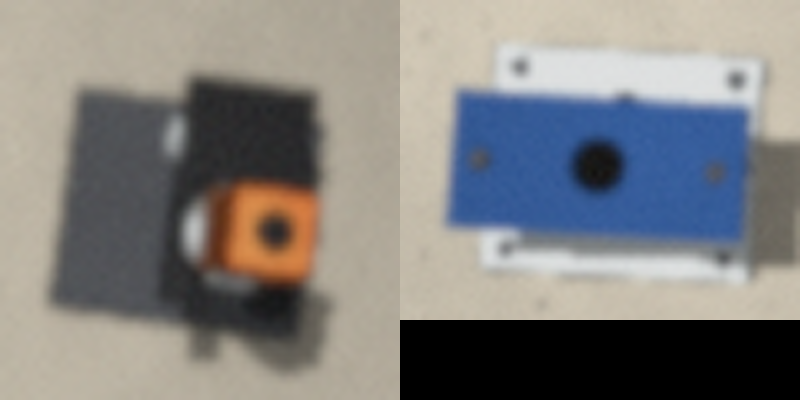

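Side crop: cable stub at the handle's top face centre, about (267,221.7), and bore at (191.1,215.3). Top crop: top face centre at (340.1,249.1), bore at (206.9,265.8).

```bash
python3 - <<'E'
from h import *
np.set_printoptions(precision=1,suppress=True)
top=lambda X,Y,s,x,y: ((X+.5)/s-.5+x,(Y+.5)/s-.5+y)
A=lambda X,Y: top(X,Y,400/60,300,215); B=lambda X,Y: top(X-400,Y,400/75,170,235)
S=lambda X,Y: top(X,Y,400/90,230,205); S2=lambda X,Y: top(X-400,Y,400/90,155,190)
hs,ht=S(166,76),A(270,230)
X=tri(hs,ht); print("handle top",X,proj("side",X)-hs,proj("top",X)-ht,plane("top",ht,181),plane("side",hs,181))
bs,bt=S2(562,114),(206.9,265.8)
X=tri(bs,bt); print("bore",X,proj("side",X)-bs,proj("top",X)-bt,plane("top",bt,90),plane("side",bs,90))
def yaw(n,a,b,z):
    d=plane(n,b,z)-plane(n,a,z); return d[:2],np.degrees(np.arctan2(d[1],d[0]))
print("rest base left", yaw("top",A(52,305),A(78,90),10)); print("base front",yaw("top",A(160,316),A(52,305),10))
print("fork top edge(y)",yaw("top",A(312,95),A(192,80),115)); print("fork left(x)",yaw("top",A(165,300),A(190,80),115))
print("handle top y edge",yaw("top",A(318,182),A(228,182),181),yaw("top",A(314,280),A(222,275),181))
print("bridge y",yaw("top",B(748,108),B(457,92),90),yaw("top",B(742,240),B(448,224),90))
for n,p,z in(("pink",(316,300),160),("smallor",(352,294),120),("ctrlbox",(148,280),40),("eyep",(85,240),150)): print(n,plane("top",p,z))
print(state()["time_s"])
E
```

```text
handle top [ 535.  -253.3  179.1] [-0.1  0. ] [ 0. -0.] [ 534.9 -252.9  181. ] [ 533.  -257.3  181. ]
bore [504.7  21.6  90.9] [-0.2 -0. ] [ 0.1 -0.2] [504.3  21.9  90. ] [505.7  23.5  90. ]
rest base left (array([ 76.6, -11.2]), np.float64(-8.31501484394158))
base front (array([ 4.4, 38.5]), np.float64(83.4647048370827))
fork top edge(y) (array([ 5.3, 38.8]), np.float64(82.20704105442312))
fork left(x) (array([ 70.4, -10.1]), np.float64(-8.181279415232453))
handle top y edge (array([ 0.3, 27. ]), np.float64(89.28651733788637)) (array([ 1.8, 27.4]), np.float64(86.16007341708924))
bridge y (array([  8.1, 118.6]), np.float64(86.11401830442357)) (array([  8.1, 119. ]), np.float64(86.08938591838842))
pink [ 434.5 -205.1  160. ]
smallor [ 441.8 -286.3  120. ]
ctrlbox [473.4 161.5  40. ]
eyep [560.5 261.5 150. ]
0.2
```

Request:
{"name": "move_arm", "arguments": {"motion": [[91,[0,0,0.8],[0,0,0]],[91,[0.5,0.4,0.4],[0,0,-0.36]],[91,[0.8,0.65,0],[0,0,-0.36]],[91,[0.8,0.65,0],[0,0,-0.36]],[91,[0.8,0.65,0],[0,0,-0.36]],[91,[0.8,0.65,0],[0,0,-0.36]],[91,[0.8,0.65,0],[0,0,-0.36]],[91,[0.8,0.65,0],[0,0,-0.36]],[91,[0.8,0.65,0],[0,0,-0.36]],[91,[0.8,0.65,0],[0,0,-0.36]],[91,[0.8,0.65,0],[0,0,-0.36]],[91,[0.8,0.65,0],[0,0,-0.36]],[91,[0.8,0.65,0],[0,0,-0.36]],[91,[0.8,0.65,0],[0,0,-0.36]],[91,[0.8,0.65,0],[0,0,-0.36]],[91,[0.8,0.65,0],[0,0,-0.36]],[91,[0.8,0.65,0],[0,0,-0.36]],[91,[0.8,0.65,0],[0,0,-0.36]],[91,[0.8,0.65,0],[0,0,-0.3]],[91,[0.25,0.28,0],[0,0,0]]], "grip_force": 25}}

```text
time_s: 1.87
ee_pos: [536.9, -252.1, 220.5]
ee_rot: [-179.9, -0.0, -7.8]
force: [-1.1, -0.9, 1.2]
gripper_width: 90.9
gripper_force: 0.0
```

Request:
{"name": "move_arm", "arguments": {"motion": [[91,[0,0,0],[0,0,0]],[91,[0,0,0],[0,0,0]],[91,[0,0,0],[0,0,0]]]}}

```text
time_s: 2.12
ee_pos: [533.6, -255.0, 220.9]
ee_rot: [180.0, 0.0, -7.9]
force: [-0.9, -0.1, -1.1]
gripper_width: 90.9
gripper_force: 0.0
```

```bash
python3 - <<'E'
from h import *
a=grab_frame("side")[110:290,190:360]; b=grab_frame("top")[170:300,270:400]
cv2.imwrite("pics/g1.png",np.hstack([cv2.resize(a,(400,424),interpolation=2),cv2.resize(b,(400,424),interpolation=2)]))
s=state();print(s["ee_pos"],s["ee_rot"],proj("side",(534.5,-254.5,221)),proj("top",(534.5,-254.5,221)))
E
```

```text
[ 533.63614192 -255.13888962  221.11923072] [ 1.79975103e+02  1.34772963e-02 -7.95058446e+00] [267.48760491 195.19411517] [344.8072374  248.76738901]
```

View pics/g1.png

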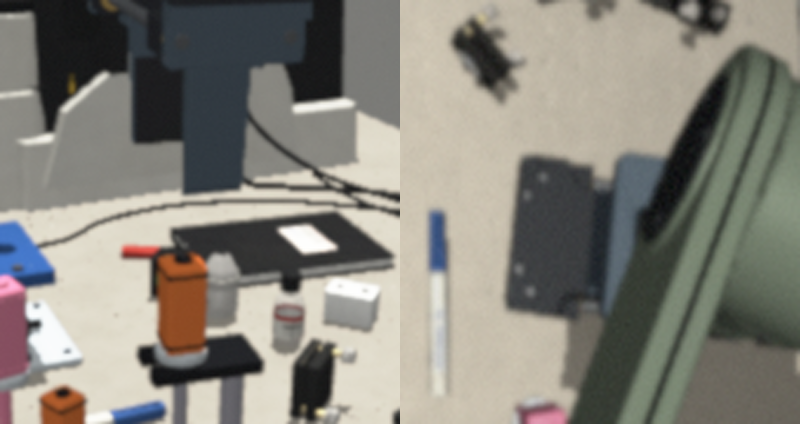

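Request:
{"name": "move_arm", "arguments": {"motion": [[91,[0,0,-0.5],[0,0,0]],[91,[0,0,-0.6],[0,0,0]],[91,[0,0,-0.6],[0,0,0]],[91,[0,0,-0.6],[0,0,0]],[91,[0,0,-0.6],[0,0,0]],[91,[0,0,-0.4],[0,0,0]],[91,[0,0,-0.26],[0,0,0]],[91,[0,0,0],[0,0,0]],[60,[0,0,0],[0,0,0]],[50,[0,0,0],[0,0,0]],[44,[0,0,0],[0,0,0]],[40,[0,0,0],[0,0,0]],[38,[0,0,0],[0,0,0]],[36,[0,0,0],[0,0,0]],[36,[0,0,0],[0,0,0]],[36,[0,0,0],[0,0,0]],[36,[0,0,0],[0,0,0]]], "grip_force": 25}}

```text
time_s: 3.63
ee_pos: [534.6, -254.2, 132.0]
ee_rot: [180.0, -0.0, -7.9]
force: [-0.3, -0.3, -0.7]
gripper_width: 36.6
gripper_force: 0.0
```

```bash
python3 - <<'E'
from h import *
im=grab_frame("side")
a=im[150:310,210:330]
cv2.imwrite("pics/g2.png",cv2.resize(a,(450,600),interpolation=2))
s=state();print(s["ee_pos"],s["ee_rot"],s["force"],s["gripper_width"])
E
```

```text
[ 534.61885904 -254.19728522  131.96767834] [ 1.79996293e+02  6.71029792e-04 -7.87151934e+00] [-0.14054961 -0.53044202 -0.3219792 ] 36.21941854655431
```

View pics/g2.png

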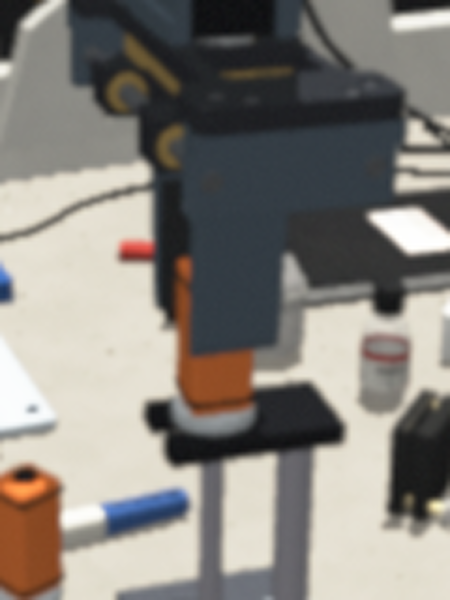

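Finger covers the handle at mid height (crop finger 190–281, handle 178–252), clear of the fork. Closing.

Request:
{"name": "move_arm", "arguments": {"motion": [[33,[0,0,0],[0,0,0]],[30,[0,0,0],[0,0,0]],[28,[0,0,0],[0,0,0]],[26,[0,0,0],[0,0,0]],[24,[0,0,0],[0,0,0]],[22,[0,0,0],[0,0,0]],[20,[0,0,0],[0,0,0]],[20,[0,0,0],[0,0,0]],[20,[0,0,0],[0,0,0]],[20,[0,0,0],[0,0,0]]], "grip_force": 30}}

```text
time_s: 4.52
ee_pos: [534.6, -254.2, 132.0]
ee_rot: [-180.0, 0.0, -7.9]
force: [0.6, 0.1, -1.0]
gripper_width: 25.8
gripper_force: 30.0
```

Request:
{"name": "move_arm", "arguments": {"motion": [[20,[0,0,0.2],[0,0,0]],[20,[0,0,0.3],[0,0,0]],[20,[0,0,0.5],[0,0,0]],[20,[0,0,0.5],[0,0,0]],[20,[0,0,0.5],[0,0,0]],[20,[0,0,0.5],[0,0,0]],[20,[0,0,0.5],[0,0,0]],[20,[0,0,0.5],[0,0,0]],[20,[0,0,0.5],[0,0,0]],[20,[0,0,0.5],[0,0,0]],[20,[0,0,0.3],[0,0,0]],[20,[0,0,0.2],[0,0,0]],[20,[0,0,0],[0,0,0]],[20,[0,0,0],[0,0,0]]]}}

```text
time_s: 5.68
ee_pos: [534.4, -254.2, 256.8]
ee_rot: [180.0, 0.0, -7.9]
force: [-0.2, 0.6, -1.0]
gripper_width: 26.0
gripper_force: 30.0
```

```bash
python3 - <<'E'
from h import *
ims=[]
for n,(x,y,w,h) in (("side",(220,110,100,150)),("top",(290,200,100,150))):
    im=grab_frame(n); ims.append(cv2.resize(im[y:y+h,x:x+w],(400,600),interpolation=2))
cv2.imwrite("pics/l1.png",np.hstack(ims))
s=state();p=s["ee_pos"];print(p,s["ee_rot"],s["force"],s["gripper_width"])
for d in(-117,-23,-17):  # tip, rod top, collar top rel. TCP
    print(d,proj("side",(p[0],p[1],p[2]+d)),proj("top",(p[0],p[1],p[2]+d)))
E
```

```text
[ 534.17816889 -254.02484292  256.1184591 ] [-1.79975347e+02  9.24669682e-02 -7.87274249e+00] [ 0.19439405 -0.61966706 -1.4653658 ] 26.063224756689845
-117 [266.18262033 246.4952362 ] [336.90484769 249.85248208]
-23 [267.2879971  187.12787962] [345.83044704 248.79088515]
-17 [267.36241243 183.13119613] [346.47241822 248.71453009]
```

View pics/l1.png

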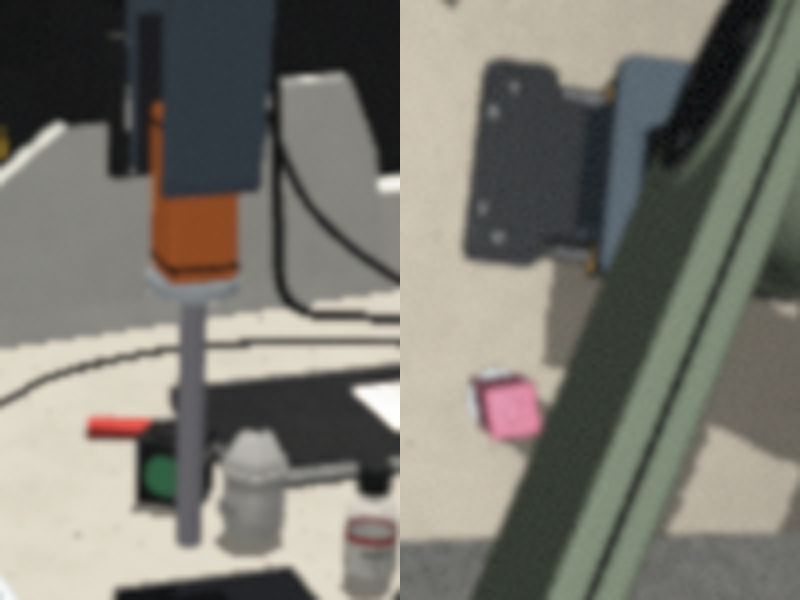

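Request:
{"name": "move_arm", "arguments": {"motion": [[20,[0,0.3,0],[0,0,0]],[20,[-0.08,0.5,0],[0,0,0]],[20,[-0.08,0.7,0],[0,0,0]],[20,[-0.08,0.7,0],[0,0,0]],[20,[-0.08,0.7,0],[0,0,0]],[20,[-0.08,0.7,0],[0,0,0]],[20,[-0.08,0.7,0],[0,0,0]],[20,[-0.08,0.7,0],[0,0,0]],[20,[-0.08,0.7,0],[0,0,0]],[20,[-0.08,0.7,0],[0,0,0]],[20,[-0.08,0.7,0],[0,0,0]],[20,[-0.08,0.7,0],[0,0,0]],[20,[-0.08,0.7,0],[0,0,0]],[20,[-0.08,0.7,0],[0,0,0]],[20,[-0.08,0.7,0],[0,0,0]],[20,[-0.09,0.7,0],[0,0,0]],[20,[0,0.3,0],[0,0,0]],[20,[0,0.14,0],[0,0,0]],[20,[0,0,0],[0,0,0]],[20,[0,0,0],[0,0,0]]]}}

```text
time_s: 7.45
ee_pos: [504.3, 21.5, 256.9]
ee_rot: [180.0, 0.0, -7.9]
force: [0.7, -0.5, -1.5]
gripper_width: 25.9
gripper_force: 30.0
```

Request:
{"name": "move_arm", "arguments": {"motion": [[20,[0,0,-0.3],[0,0,0]],[20,[0,0,-0.4],[0,0,0]],[20,[0,0,-0.4],[0,0,0]],[20,[0,0,-0.2],[0,0,0]],[20,[0,0,0],[0,0,0]],[20,[0,0,0],[0,0,0]]]}}

```text
time_s: 7.95
ee_pos: [504.1, 21.6, 223.8]
ee_rot: [180.0, 0.1, -7.9]
force: [0.3, -0.3, -1.4]
gripper_width: 26.0
gripper_force: 30.0
```

```bash
python3 - <<'E'
from h import *
ims=[]
for n,(x,y,w,h) in (("side",(150,120,80,120)),("top",(160,190,100,150))):
    im=grab_frame(n); ims.append(cv2.resize(im[y:y+h,x:x+w],(400,600),interpolation=2))
cv2.imwrite("pics/m1.png",np.hstack(ims))
s=state();p=s["ee_pos"];print(p,s["ee_rot"],s["force"],s["gripper_width"])
f=lambda uv:((uv[0]-150+.5)*5-.5,(uv[1]-120+.5)*5-.5)
for d in(-117,-23): print(d,f(proj("side",(p[0]+1,p[1],p[2]+d))))
print("bore",f((191.06,215.26)),f(proj("side",(504.7,21.7,90))))
print("px/mm x",proj("side",(514,21.7,90))-proj("side",(504,21.7,90)),"y",proj("side",(504,31.7,90))-proj("side",(504,21.7,90)))
E
```

```text
[504.66935468  21.70898555 224.75815235] [ 1.79999716e+02 -4.08769564e-02 -7.87987528e+00] [-0.62445631  0.06101506 -1.79258837] 26.004943798785018
-117 (np.float64(206.85335889266295), np.float64(438.2898728007872))
-23 (np.float64(196.53953909022843), np.float64(208.02250494219263))
bore (207.3, 478.29999999999995) (np.float64(206.364867432256), np.float64(480.277260459456))
px/mm x [ 4.84948175 -0.78128672] y [-1.56203327 -1.74296449]
```

View pics/m1.png

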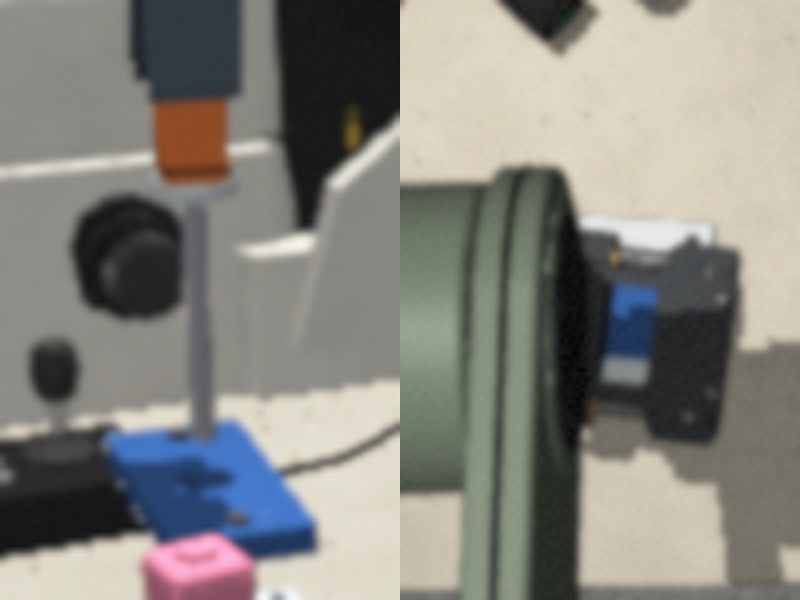

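Side crop: rod runs from (196,208) to its tip at (204,438), just behind the bore at (207,478). Prediction and picture agree within about 1 mm, so a small x correction and then down.

Request:
{"name": "move_arm", "arguments": {"motion": [[20,[0.03,0,0],[0,0,0]],[20,[0,0,-0.2],[0,0,0]],[20,[0,0,-0.2],[0,0,0]],[20,[0,0,-0.2],[0,0,0]],[20,[0,0,-0.2],[0,0,0]],[20,[0,0,-0.1],[0,0,0]],[20,[0,0,0],[0,0,0]],[20,[0,0,0],[0,0,0]]]}}

```text
time_s: 8.72
ee_pos: [505.0, 21.8, 201.8]
ee_rot: [180.0, 0.0, -7.9]
force: [1.3, -0.5, -1.3]
gripper_width: 25.8
gripper_force: 30.0
```

```bash
python3 - <<'E'
from h import *
im=np.mean([grab_frame("side").astype(float) for _ in range(4)],0).astype(np.uint8)
cv2.imwrite("pics/n1.png",cv2.resize(im[150:240,160:225],(433,600),interpolation=2))
ps=[state()["ee_pos"] for _ in range(3)];p=np.mean(ps,0);print(p)
k=600/90
f=lambda uv:((uv[0]-160+.5)*k-.5,(uv[1]-150+.5)*k-.5)
for z in(p[2]-23,90): print(z,f(proj("side",(p[0]+.5,p[1],z))))
print("bore",f((191.06,215.26)))
a=np.linspace(0,2*np.pi,8,endpoint=False)
print(np.array([f(proj("side",(504.7+11*np.cos(t),21.7+11*np.sin(t),90))) for t in a]).astype(int).tolist())
E
```

```text
[505.30751179  21.79176217 202.240184  ]
179.24018400448986 (np.float64(199.3180476006572), np.float64(153.07487503602803))
90 (np.float64(212.14956808264384), np.float64(439.8500815434158))
bore (209.90000000000003, 437.9)
[[244, 434], [225, 427], [197, 427], [175, 435], [172, 446], [191, 453], [220, 453], [242, 445]]
```

View pics/n1.png

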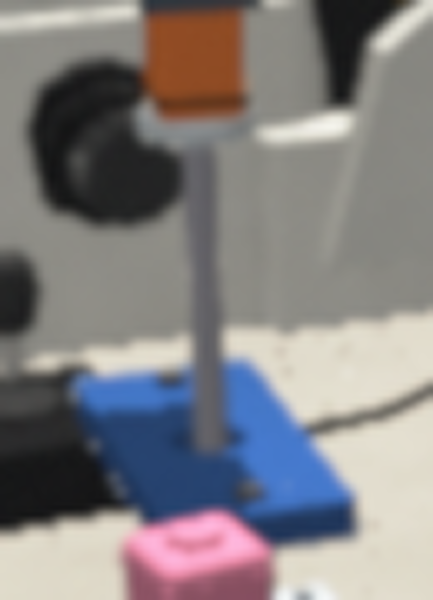

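The rod is in the bore mouth, with dark gap left (175–193) and right (226–242) nearly equal. Going on down.

Request:
{"name": "move_arm", "arguments": {"motion": [[20,[0,0,-0.2],[0,0,0]],[20,[0,0,-0.2],[0,0,0]],[20,[0,0,-0.2],[0,0,0]],[20,[0,0,-0.2],[0,0,0]],[20,[0,0,-0.2],[0,0,0]],[20,[0,0,-0.2],[0,0,0]],[20,[0,0,0],[0,0,0]]]}}

```text
time_s: 9.5
ee_pos: [504.3, 21.8, 170.6]
ee_rot: [180.0, 0.1, -7.9]
force: [-0.8, -0.3, -2.2]
gripper_width: 25.8
gripper_force: 30.0
```

Request:
{"name": "move_arm", "arguments": {"motion": [[20,[-0.01,0,-0.2],[0,0,0]],[20,[0,0,-0.2],[0,0,0]],[20,[0,0,-0.2],[0,0,0]],[20,[0,0,-0.15],[0,0,0]],[20,[0,0,-0.1],[0,0,0]],[20,[0,0,-0.03],[0,0,0]],[20,[0,0,0],[0,0,0]],[20,[0,0,0],[0,0,0]],[20,[0,0,0],[0,0,0]],[20,[0,0,0],[0,0,0]]]}}

```text
time_s: 10.33
ee_pos: [505.0, 21.8, 150.2]
ee_rot: [180.0, -0.0, -7.9]
force: [-1.1, 0.8, -1.1]
gripper_width: 25.9
gripper_force: 30.0
```

```bash
python3 - <<'E'
from h import *
im=np.mean([grab_frame("side").astype(float) for _ in range(4)],0).astype(np.uint8)
cv2.imwrite("pics/n2.png",cv2.resize(im[170:275,150:230],(457,600),interpolation=2))
k=600/105
f=lambda uv:((uv[0]-150+.5)*k-.5,(uv[1]-170+.5)*k-.5)
s=state();p=s["ee_pos"];print(p,s["force"],s["gripper_force"])
for z in(p[2]-23,90,33): print(z,f(proj("side",(p[0]+.5,p[1],z))))
print("bore",f((191.06,215.26)))
E
```

```text
[504.90050187  21.76890792 150.09246252] [-0.16664689 -0.39876832 -2.21173475] 29.999766647815704
127.09246252160005 (np.float64(233.30897599016228), np.float64(162.78939874132695))
90 (np.float64(237.80315131589128), np.float64(262.8623994754253))
33 (np.float64(244.46067251802256), np.float64(411.10719988050755))
bore (236.9857142857143, 260.98571428571427)
```

View pics/n2.png

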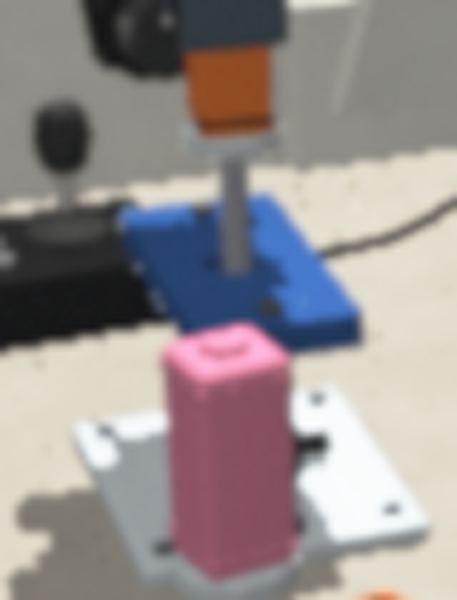

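The rod stands centred in the bore (236 against 237 px), contact forces are nil, and the nominal tip height is 33 mm. Handing in.

```bash
python3 -c "
from workcell import *
s=state();print(s['ee_pos'],abs(s['qvel']).max(),s['time_s']);print(job_done())"
```

```text
[504.90050187  21.76890792 150.09246252] 0.08878975423280783 10.5333
the job is handed in; nothing more can be done
None
```

The job is handed in at 10.5 s: the probe is held still at 30 N, centred in the bore to about 1 mm across the side view. Depth centring and the tip's roughly 10 mm gap above the sensor come from the arm pose and calibration, because the pink probe hid the tip; no contact force showed.

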